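# Shim the extractor fan's hinged plate with a leveling wedge and hold it

### The arm

A 6-joint arm with a two-finger parallel gripper is mounted at the origin on the work surface. World frame = base frame: x ahead of the robot, y to its left, z up, the work surface at z = 0. Lengths are in mm, angles in rad, forces in N, time in s.
With the tool pointing down it reaches from about 300 to 775 mm from the base axis. Payload 14.6 kg.
Tool frame: the origin (TCP) lies on the centre line of the jaws, within the pads' length; the fingertips stand 19 mm ahead of it and the grasp point (between the pads) is the TCP (bot.tip_reach is the distance from the TCP to the fingertips, in mm); y points along the fingers, x is the direction in which the jaws open and shut, and the axes are right-handed (so a half turn about y gives the same grasp; the last joint's range is limited). The gripper opens to 85 mm and grips with 20 to 120 N. Pads are 22 mm wide; open, the fingers measure 114 mm over their backs; the gripper's body (76 mm by 85 mm) begins 54 mm behind the grasp point. The pads swing forward as they close: fully open they stand 13 mm farther back than shut.
Start: joints at [1.266, 0.3, 1.521, -0, 1.321, -0.067], TCP at [129.559, 534.513, 250.281] pointing down, gripper open.
Joint ranges: [-3.03, 3.03], [-0.79, 2.21], [0.23, 2.52], [-1.04, 4.18], [0, 3.07], [-2.55, 2.55]. Speed limits (rad/s): [2.22, 2.22, 2.57, 3.14, 3.14, 3.14].

### API

Orientations are given as a unit quaternion [w, x, y, z].
In Python, from rig import bot gives the robot as it stands. Calls block until the motion is done:
- bot.move_to(position, orientation): joint-space move of the TCP to a pose.
- bot.servo_line(position, attitude=None, speed=150, until_force=None): straight line of the TCP; attitude=None keeps the orientation; speed is the mean speed in mm/s. With until_force (N) it stops when the force on the tool has changed by that much, and returns True; else False.
- bot.move_joints(angles): joint-space move.
- bot.move_gripper(opening, grip_force=None): finger opening in mm; grip_force is the grip in N (None keeps the last); returns when the fingers have stopped.
- bot.dwell(seconds).
- bot.ik(position, orientation): joint angles nearest the present ones, or None.
- bot.read_state(): the state.
- bot.read_camera(name): name is "scene" or "top" or "wrist"; returns a dict with "image" (420x560x3 uint8, blue, green, red), "depth" (420x560 float32, mm along the optical axis (not along the pixel's ray), 0 where there is no reading), "fovy" (degrees; the focal length in pixels is half the picture's height over the tangent of half this angle, whatever the lens; pixels are square), "cx", "cy" (the principal point, pixels), "k1" (the pictures are not rectified: a ray, as slopes to the right and down, at radius r is drawn at 1 + k1 r^2 times it, then the intrinsics apply), "eye" and "attitude" of the camera in the world; the wrist camera has in their place "mount" (4x4, takes a point from camera to tool coordinates, whose origin is the TCP and whose axes are the tool frame's). Camera axes: x right, y down, z forward; pixel columns grow to the right and rows downward; lengths in mm; the calibration is good to about 2 mm. A picture is of the moment at which its call begins: read the wrist's pose just before it.
A pose or a line that the arm cannot do raises bot.MotionError and nothing moves.
- bot.finish_job(): hands the job in, once; it reports no verdict.
The state is a dict: "clock": time; "joint_positions": joint angles; "qvel": joint speeds; "effort": joint torques, N m; "ee_pos": TCP position; "tool_rot": TCP orientation; "ft_force": force on the tool from outside, world axes, zero at the start; "moment": the same for the moment, N m; "grip_width": finger opening in mm.
Only numpy, scipy, OpenCV 4.12 (cv2) and the standard library are available. Lean on these libraries where they do the work, as an engineer would, in place of code of your own. Each camera call takes 0.05 s, during which the arm holds its last target.

### The job

Lift the yellow leveling wedge out of the grey crate by its block, set it flat on the bench, and slide it thin end first and straight in under the middle of the free edge of the extractor fan's hinged plate, until that edge just lifts off its two rubber stops, by a few millimetres and no more. Finish while still holding the wedge there, gripped, flat on the bench and carrying the plate: do not let go at the end. Lift the plate with the wedge alone, never touching the plate or fan with the robot, and leave the spare rubber foot, the jar and the screwdriver where they are.

Things in the scene. Friction and masses are not known exactly. Their poses are not given: they have to be found in the camera images.
- wedge_grip (a point): Middle of the upright grip block of the loose yellow plastic wedge (90 g), 30 mm above the wedge's flat underside. x points along the wedge to its thin end, y across, z up. The block is 30 x 30 mm, 50 mm tall, at x -15 to +15 mm, the ramp ahead of it (x +15 to +95 mm) is also 30 mm wide. It starts flat on the crate's floor, thin end to the robot's right, with finger room beside the block.
- wedge_tip (a point): Middle of the wedge's thin end, at its underside (95 mm ahead of and 30 mm below the grip point; same axes). The ramp is 4 mm thick here and rises evenly, 1 in 4, to 24 mm thick 80 mm back. A green band across the ramp lies 41 to 57 mm back from here: with the wedge flat on the bench and the plate's edge above the band's middle, the edge is lifted 4 to 5 mm.
- bin: Low open grey plastic crate fixed to the bench, 300 mm (its x) x 190 mm (its y) x 60 mm tall, walls and floor 5 mm thick, a rim bead 4 mm out. Origin: centre of its underside. It holds the wedge in one half along x and the spare foot in the other.
- fan_frame: Grey frame of the fan unit, fixed to the bench. Origin: on the bench, straight below the middle of the plate's free edge; x points level from this edge to the hinge (the way to push the wedge), y along the edge. Rails 10 mm high along x at y = +-85 mm end in black rubber stops, 24 x 24 mm, 12 mm high, on which the edge rests; between the stops 146 mm of bench is bare.
- plate: Aluminium plate, 200 mm wide, 210 mm long, carrying a black fan wheel (150 mm across, top 109 mm above the bench, rim 40 mm behind the free edge); 0.6 to 1.3 kg in all. It swings up about a level hinge at its far end and falls back by its weight; 3 to 7 N lift the edge. Origin: on the hinge axis, 210 mm from the free edge, 18 mm above the bench; x from edge to hinge.
- edge (a point): Underside of the plate's free edge, at its middle. The edge is a rolled round lip, 10 mm in diameter, along the frame's y. This point is 12 mm above the bench while the plate rests on its stops, and higher by the lift once the wedge raises it.
- foot: Spare black rubber foot, a loose disc of 44 mm diameter and 22 mm height, lying in the crate; leave it there. Origin: centre of its underside.
- jar: Amber glass jar with steel cap, 60 mm diameter, 75 mm tall, loose on the bench; leave it. Origin: centre of its underside.
- driver: Red-handled screwdriver, 170 mm long, lying loose on the bench beyond the work; leave it.
Mind the look-alikes: they are no part of the job. What is meant by the part that bears wedge_grip is not pink, and is the larger of those in its own colour.

How it is judged (in metres and radians):
On the way:
1. The wedge is lifted clear of the crate in the fingers, the plate still on its stops (contact force between the fingers and wedge above 1 N and height (world z) of wedge_grip above 0.095 m and contact force between wedge and bin below 0.1 N and height (world z) of edge below 0.013 m), for 0.2 s.
At the end, for the whole second after the job is handed in: At the end the wedge is gripped, flat on the bench (4 to 5 mm, 0.12 rad), straight in (15 degrees) within 35 mm of the edge's middle and carries the plate (over 1 N); the edge is still, 1.5 to 8 mm off its stops; the robot does not touch plate or fan; bystanders are within 30 mm of their places (height (world z) of edge between 0.0135 and 0.02 m and contact force between wedge and plate above 1 N and contact force between the fingers and wedge above 1 N and contact force between the arm and plate below 0.5 N and height (world z) of wedge_grip between 0.026 and 0.035 m and angle between wedge_grip's own z axis and vertical below 0.12 rad and angle between the x axis of wedge_grip and the x axis of fan_frame, either way round below 0.26 rad and x of wedge_grip in the frame of fan_frame below -0.02 m and y of edge in the frame of wedge_grip between -0.035 and 0.035 m and y of wedge_grip in the frame of fan_frame between -0.045 and 0.045 m and linear speed of wedge below 0.02 m/s and angular speed of plate below 0.1 rad/s and distance of each of foot, jar, driver from where it was at the start of the episode below 0.03 m); the arm keeps its last pose, push and grip.
It fails at once if The plate's free edge is raised more than 15 mm off its stops (height (world z) of edge above 0.027 m).
It fails at once if The robot pushes on the plate or the fan itself (over 3 N) (contact force between the arm and plate above 3 N).
It fails at once if The spare foot, the jar or the screwdriver is moved by more than 30 mm (distance of any of foot, jar, driver from where it was at the start of the episode above 0.03 m).
It also fails if it takes over 38 s, if anything falls off the work surface, if the arm or the gripper's body presses on something with over 40 N, if the wrist force passes 120 N, or if a joint passes its speed limit or range.

## Working session

There is one attempt and no reset: what is moved stays moved. The work goes in short steps, each a Python script; the robot and the scene stay as the last script left them, time stands still between calls to the robot, and variables do not carry over. Pictures are saved under pics/ and viewed, and the job is handed in when it is done.

```bash
ls; mkdir -p pics
python3 - <<'E'
from rig import bot
import cv2, json
import numpy as np
s=bot.read_state(); print(s)
for n in ("scene","top","wrist"):
    s=bot.read_state()
    c=bot.read_camera(n)
    cv2.imwrite(f"pics/{n}0.png",c["image"])
    np.savez(f"{n}0.npz",**{k:np.array(v) for k,v in c.items()},ee=np.array(s["ee_pos"]),rot=np.array(s["tool_rot"]))
    print(n,{k:v for k,v in c.items() if k not in("image","depth")})
E
```

```text
pics
{'clock': 0.0, 'joint_positions': array([ 1.26638543e+00,  3.00497570e-01,  1.52157942e+00, -2.99739964e-05,
        1.32068608e+00, -6.66169497e-02]), 'qvel': array([-0.00018261,  0.00019444, -0.00159033, -0.00049817, -0.00046271,
        0.00183089]), 'effort': array([ 2.62612753e-03, -5.43500590e+01, -3.61798382e+01,  1.86422176e-05,
        4.03642771e-03, -5.49598963e-05]), 'ee_pos': array([129.51362471, 534.32042653, 249.70747949]), 'tool_rot': array([-0.55553475,  0.55601892,  0.43682775, -0.43749927]), 'ft_force': array([ 0.62839826, -0.41762751, -0.57555198]), 'moment': array([-0.02784614,  0.04801989, -0.05828322]), 'grip_width': 85.23726385062693}
scene {'fovy': 48.96064309006276, 'cx': 286.3367000212686, 'cy': 204.20547984493265, 'k1': -0.15288931060961475, 'eye': array([1206.41716166,  495.68208863,  795.53031526]), 'attitude': array([-0.20123256,  0.45013144,  0.80097225, -0.3396036 ])}
top {'fovy': 49.3686230774376, 'cx': 282.6289476350256, 'cy': 206.47183730764587, 'k1': -0.14278541660700197, 'eye': array([ 345.34344663,  117.78707185, 1108.79201545]), 'attitude': array([-0.06139557,  0.70952334, -0.69843267,  0.07070375])}
wrist {'fovy': 67.51815353696334, 'cx': 274.78940310924025, 'cy': 210.45336412276458, 'k1': -0.04835422180782395, 'mount': array([[ 9.99999503e-01,  9.90278771e-04, -1.19019340e-04,
         6.48335262e-01],
       [ 4.27870717e-04, -3.18127044e-01,  9.48047995e-01,
        -1.24203807e+02],
       [ 9.00968532e-04, -9.48047574e-01, -3.18127309e-01,
         8.14434253e+01],
       [ 0.00000000e+00,  0.00000000e+00,  0.00000000e+00,
         1.00000000e+00]])}
```

View pics/scene0.png

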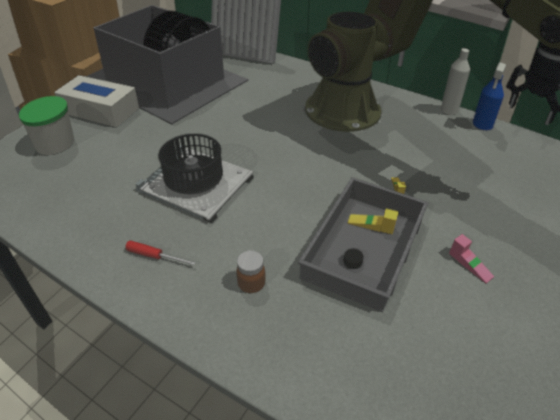

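View pics/top0.png

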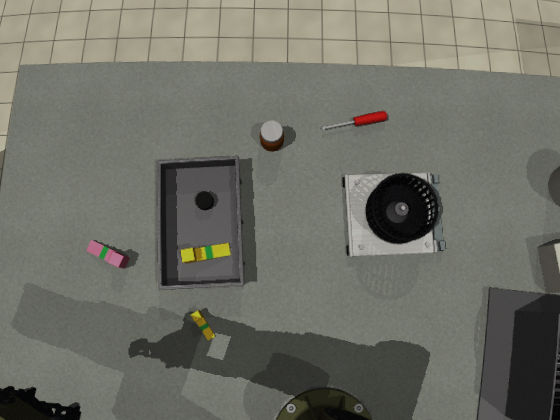

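View pics/wrist0.png

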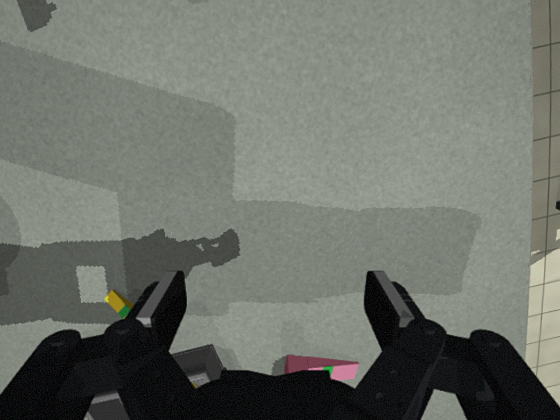

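```bash
cat > h.py <<'E'
import numpy as np, cv2
from scipy.spatial.transform import Rotation as R
def rot(q): return R.from_quat(np.roll(np.asarray(q,float),-1)).as_matrix()
def cam(c):
    f=210/np.tan(np.radians(float(c["fovy"]))/2)
    K=np.array([[f,0,float(c["cx"])],[0,f,float(c["cy"])],[0,0,1]])
    if "mount" in c:
        T=np.array(c["mount"]); A=rot(c["rot"])@T[:3,:3]; e=np.array(c["ee"])+rot(c["rot"])@T[:3,3]
    else: A=rot(c["attitude"]); e=np.array(c["eye"])
    return K,np.array([float(c["k1"]),0,0,0]),A,e
def rays(c,px):
    K,d,A,e=cam(c)
    n=cv2.undistortPoints(np.array(px,float).reshape(-1,1,2),K,d).reshape(-1,2)
    return e,(A@np.c_[n,np.ones(len(n))].T).T
def onplane(c,px,z):
    e,r=rays(c,px); return e+r*((z-e[2])/r[:,2])[:,None]
def bydepth(c,px):
    e,r=rays(c,px); D=np.array([c["depth"][int(round(v)),int(round(u))] for u,v in px]); return e+r*D[:,None]
def cloud(c):
    px=np.stack(np.meshgrid(np.arange(560),np.arange(420)),-1).reshape(-1,2)
    e,r=rays(c,px); return (e+r*np.array(c["depth"]).reshape(-1,1)).reshape(420,560,3)
def proj(c,P):
    K,d,A,e=cam(c); return cv2.projectPoints((np.atleast_2d(P)-e)@A,np.zeros(3),np.zeros(3),K,d)[0].reshape(-1,2)
E
python3 - <<'E'
from h import *
c=np.load("top0.npz"); s=np.load("scene0.npz")
im=c["image"]
a=cv2.resize(im[145:300,145:255],None,fx=5,fy=5,interpolation=cv2.INTER_CUBIC)[:775]
b=cv2.resize(im[155:270,330:460],None,fx=5,fy=5,interpolation=cv2.INTER_CUBIC)
cv2.imwrite("pics/ca.png",cv2.resize(a,None,fx=.77,fy=.77)); cv2.imwrite("pics/cb.png",b)
for nm,k in(("top",c),("scene",s)):
    X=cloud(k); hsv=cv2.cvtColor(k["image"],cv2.COLOR_BGR2HSV)
    m=cv2.inRange(hsv,(20,110,60),(35,255,255))
    n,l,st,ce=cv2.connectedComponentsWithStats(m)
    for i in range(1,n):
        if st[i,4]>30:
            P=X[l==i]; print(nm,st[i],ce[i],P.mean(0).round(),P.min(0).round(),P.max(0).round())
E
```

```text
top [212 243  19  16 232] [220.88793103 250.01293103] [444. 251.  17.] [345. 118.   0.] [ 462.  275. 1109.]
top [180 246  27  17 342] [192.85672515 254.4122807 ] [429. 312.  49.] [345. 118.  -1.] [ 454.  354. 1109.]
top [190 310  17  17 155] [197.92258065 318.0516129 ] [282. 299.  21.] [262. 282.  -4.] [300. 322.  36.]
top [201 327  14  14 109] [208.17431193 333.1559633 ] [248. 274.  25.] [230. 118.  -5.] [ 345.  295. 1109.]
scene [392 178  14  15 135] [398.78518519 185.        ] [282. 297.  20.] [235. 267.   1.] [304. 317.  36.]
scene [348 209  50  25 650] [376.71230769 221.04923077] [446. 302.  31.] [359. 230.   2.] [1206.  496.  796.]
```

```bash
ls pics
```

```text
ca.png
cb.png
scene0.png
top0.png
wrist0.png
```

View pics/ca.png

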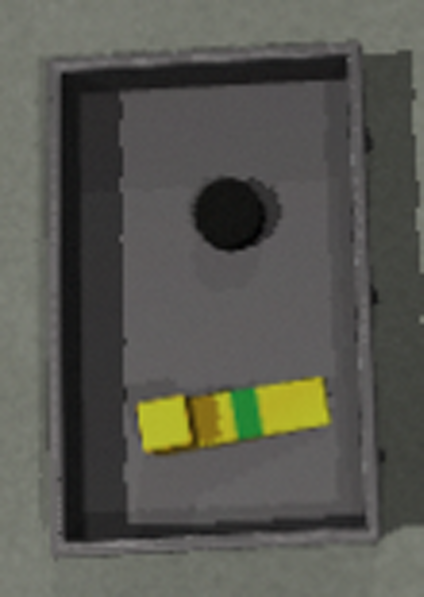

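View pics/cb.png

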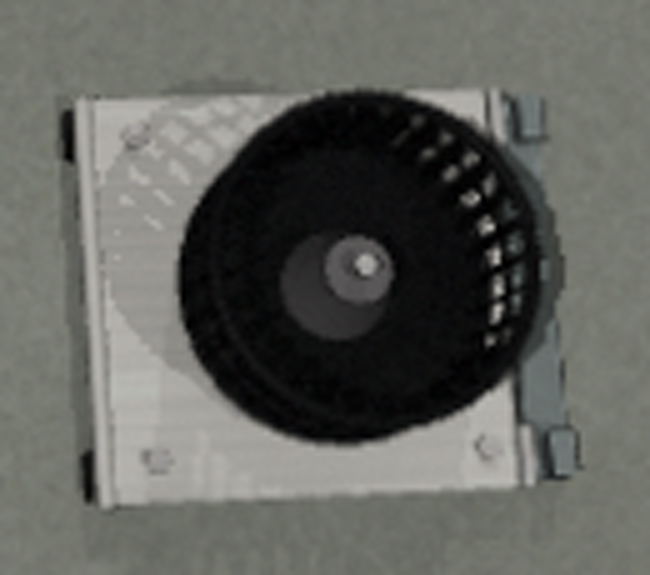

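Run:
```python
from h import *
c=np.load("top0.npz")
def A(p,s,o): return [((u+.5)/s-.5+o[0],(v+.5)/s-.5+o[1]) for u,v in p]
blk=onplane(c,A([(137,402),(183,394),(190,443),(144,452)],3.85,(145,145)),55)
tip=onplane(c,A([(322,378),(328,425)],3.85,(145,145)),9)
print(blk.round(1),blk.mean(0),tip.round(1),tip.mean(0))
d=tip.mean(0)-blk.mean(0);print("len",np.hypot(*d[:2]),"dir",np.degrees(np.arctan2(d[1],d[0])))
for z in (17,22):
  E=onplane(c,A([(78,98),(100,506)],5,(330,155)),z); print(E, E.mean(0),np.linalg.norm(E[1]-E[0]))
  u=E[1]-E[0]; print("edge dir",np.degrees(np.arctan2(u[1],u[0])))
st=onplane(c,A([(63,108),(63,160),(85,500)],5,(330,155)),12);print(st)
hi=onplane(c,A([(500,98),(538,486)],5,(330,155)),22);print("right edge plate",hi)
rim=onplane(c,A([(50,60),(355,44),(380,540),(55,552)],3.85,(145,145)),60);print("crate",rim)
X=cloud(c)
print(X[150:250,352:362].reshape(-1,3)[::97])
```

```text
[[440.4 341.3  55. ]
 [445.8 313.6  55. ]
 [416.5 308.   55. ]
 [410.5 335.6  55. ]] [428.29955949 324.63751274  55.        ] [[462.  234.8   9. ]
 [432.6 230.1   9. ]] [447.32872346 232.46273105   9.        ]
len 94.11853941234185 dir -78.33535887710256
[[636.21175834 -49.07455683  17.        ]
 [434.43205843 -57.59771679  17.        ]] [535.32190838 -53.33613681  17.        ] 201.95962851927607
edge dir -177.58126823378925
[[634.87969001 -48.31039284  22.        ]
 [434.02406583 -56.79451991  22.        ]] [534.45187792 -52.55245637  22.        ] 201.0347287871748
edge dir -177.58126823378922
[[632.24540046 -42.25162771  12.        ]
 [605.67492469 -41.93327207  12.        ]
 [437.6550432  -51.1330757   12.        ]]
right edge plate [[ 639.83425879 -262.29109177   22.        ]
 [ 445.44300341 -272.67119276   22.        ]]
crate [[651.95042292 407.33445569  60.        ]
 [664.7569864  216.58053587  60.        ]
 [361.17616804 192.02661346  60.        ]
 [349.52069017 385.36559296  60.        ]]
[[704.34359636 -69.80187458   1.76100359]
 [683.04621244 -88.59209119  -5.35730387]
 [655.79889213 -79.94168247  -3.17806818]
 [623.15187678 -67.57208455  21.67176604]
 [601.47859606 -85.16550044  18.42305619]
 [575.81151806 -76.96813081  20.03089969]
 [551.1976164  -69.56742849  17.72781285]
 [529.33605347 -86.65163147  16.77453476]
 [505.00565753 -79.39393114  13.99083119]
 [479.7079846  -70.72472842  19.67655462]
 [455.7519343  -63.70057765  16.47263409]]
```

```bash
cat >> h.py <<'E'
def att(deg):
    d=np.array([np.cos(np.radians(deg)),np.sin(np.radians(deg)),0])
    y=np.array([0,0,-1.]); z=-d; x=np.cross(y,z)
    return np.roll(R.from_matrix(np.c_[x,y,z]).as_quat(),1)
def snap(bot,n,name):
    s=bot.read_state(); c=bot.read_camera(n); c["ee"]=np.array(s["ee_pos"]); c["rot"]=np.array(s["tool_rot"])
    cv2.imwrite(f"pics/{name}.png",c["image"]); np.savez(f"{name}.npz",**{k:np.array(v) for k,v in c.items()}); return c
E
python3 - <<'E'
from h import *
from rig import bot
print(rot(bot.read_state()["tool_rot"]).round(2))
for p,a in(((428,325,170),-78.3),((428,325,33),-78.3),((428,325,150),-78.3),((535,60,150),-87.5),((535,60,30),-87.5),((533,-8,30),-87.5)):
    for f in (0,180):
        q=bot.ik(p,att(a+f)); print(p,f,None if q is None else q.round(2))
bot.move_gripper(60)
bot.move_to((428,325,190),att(-78.3))
s=bot.read_state(); print(s["ee_pos"],s["clock"])
snap(bot,"wrist","w1")
E
```

```text
[[ 0.24 -0.   -0.97]
 [ 0.97 -0.    0.24]
 [-0.   -1.    0.  ]]
(428, 325, 170) 0 [ 0.58  0.35  1.65 -0.    1.14  0.38]
(428, 325, 170) 180 None
(428, 325, 33) 0 [ 0.58  0.56  1.73 -0.    0.86  0.38]
(428, 325, 33) 180 None
(428, 325, 150) 0 [ 0.58  0.38  1.67 -0.    1.1   0.38]
(428, 325, 150) 180 None
(535, 60, 150) 0 [ 0.04  0.38  1.66 -0.    1.1   0.  ]
(535, 60, 150) 180 None
(535, 60, 30) 0 [ 0.04  0.56  1.72 -0.    0.86  0.  ]
(535, 60, 30) 180 None
(533, -8, 30) 0 [-0.08  0.55  1.74 -0.    0.85 -0.13]
(533, -8, 30) 180 None
[427.54410434 325.78844368 190.22915177] 1.9083
```

View pics/w1.png

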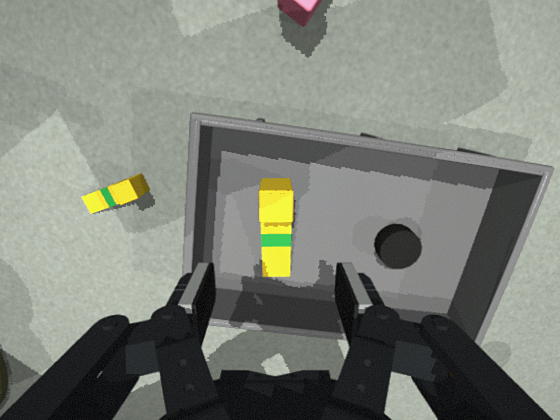

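Run:
```python
from h import *
c=np.load("w1.npz")
hsv=cv2.cvtColor(c["image"],cv2.COLOR_BGR2HSV)
cv2.imwrite("pics/w1c.png",cv2.resize(c["image"][170:285,235:315],None,fx=5,fy=5,interpolation=cv2.INTER_CUBIC))
b=onplane(c,[(260,193),(293,193),(293,226),(259,226)],55);t=onplane(c,[(263,275.5),(290.5,275.5)],9)
print(b,b.mean(0),t,t.mean(0)); d=t.mean(0)-b.mean(0); print(np.hypot(*d[:2]),np.degrees(np.arctan2(d[1],d[0])))
print(onplane(c,[(205,125),(548,170),(196,115),(551,166)],60))
```

```text
[[413.61456859 333.98285603  55.        ]
 [441.23817657 339.78192171  55.        ]
 [448.00810163 310.26944275  55.        ]
 [418.52791049 304.08452584  55.        ]] [430.34718932 322.02968658  55.        ] [[435.26675962 229.25909318   9.        ]
 [464.99543355 235.48839264   9.        ]] [450.13109659 232.37374291   9.        ]
91.81280532989649 -77.55625697096367
[[360.53977641 380.95376507  60.        ]
 [649.36116047 406.24959287  60.        ]
 [352.54101453 387.08356333  60.        ]
 [650.43853407 410.02465861  60.        ]]
```

View pics/w1c.png

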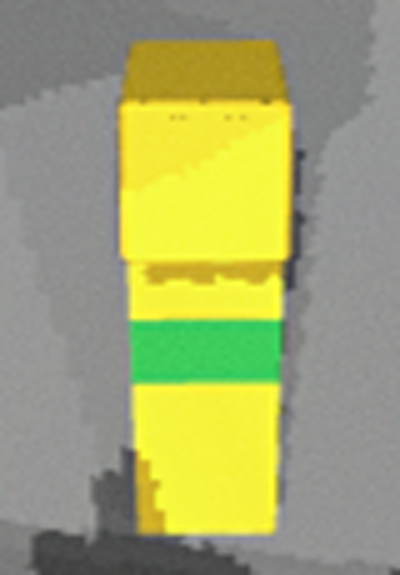

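Run:
```python
from h import *
from rig import bot
a=att(-78)
bot.move_to((430,324.5,120),a)
print(bot.servo_line((430,324.5,35),a,speed=80,until_force=12))
s=bot.read_state(); print(s["ee_pos"],s["ft_force"],s["clock"])
bot.move_gripper(20,grip_force=50)
s=bot.read_state(); print(s["ee_pos"],s["ft_force"],s["grip_width"],s["clock"])
if s["grip_width"]>25:
    bot.servo_line((430,324.5,150),a,speed=100)
    s=bot.read_state(); print(s["ee_pos"],s["ft_force"],s["grip_width"],s["clock"])
snap(bot,"wrist","w2");snap(bot,"scene","s2")
```

```text
False
[430.26974934 324.67813676  35.52054578] [-0.85647472 -0.70491574  0.27222112] 3.5583
[430.21593002 324.65779272  35.45719636] [-0.92482753 -0.14136675  5.79514087] 29.344476248206302 3.9333
[429.78106819 324.3317711  149.33460448] [-0.44100277  1.26213442 -1.0330821 ] 29.717721634645617 5.2333
```

View pics/w2.png

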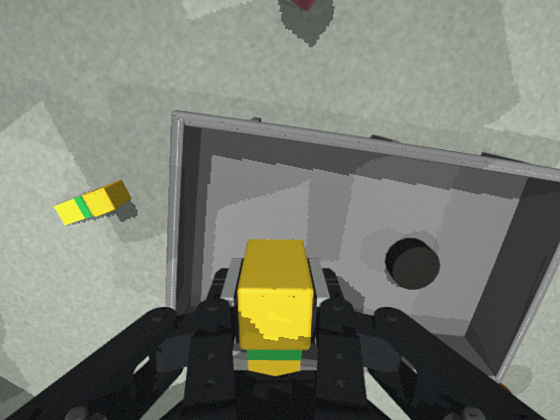

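View pics/s2.png

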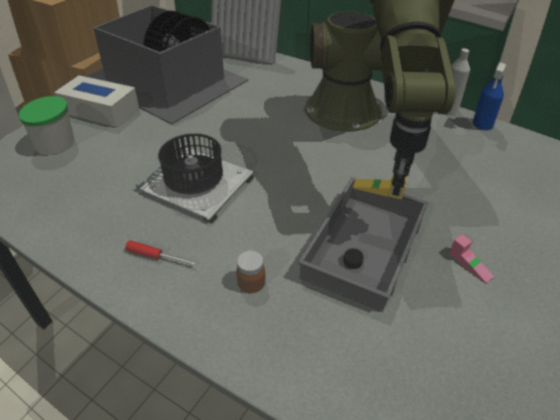

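```bash
python3 - <<'E'
from h import *
from rig import bot
a=att(-87.3)
bot.move_to((530,65,120),a)
bot.dwell(0.2)
s=bot.read_state(); print(s["ee_pos"],s["ft_force"],s["grip_width"],s["clock"])
snap(bot,"wrist","w3");snap(bot,"top","t3")
E
python3 - <<'E'
from h import *
c=np.load("t3.npz")
cv2.imwrite("pics/t3c.png",cv2.resize(c["image"][150:260,260:400],None,fx=5,fy=5,interpolation=cv2.INTER_CUBIC))
E
```

```text
[529.9058048  66.0386627 120.1275522] [ 0.36044971  0.75784131 -0.77604745] 29.512103331687833 6.6167
```

View pics/w3.png

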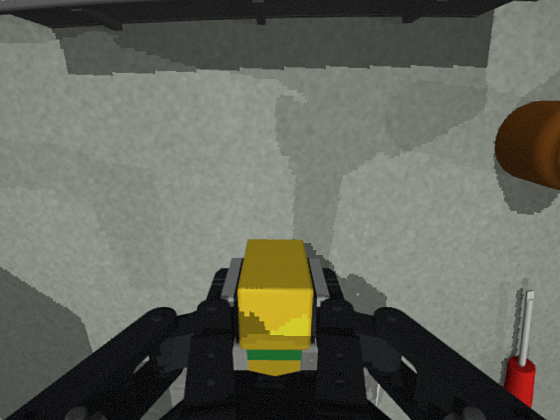

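View pics/t3c.png

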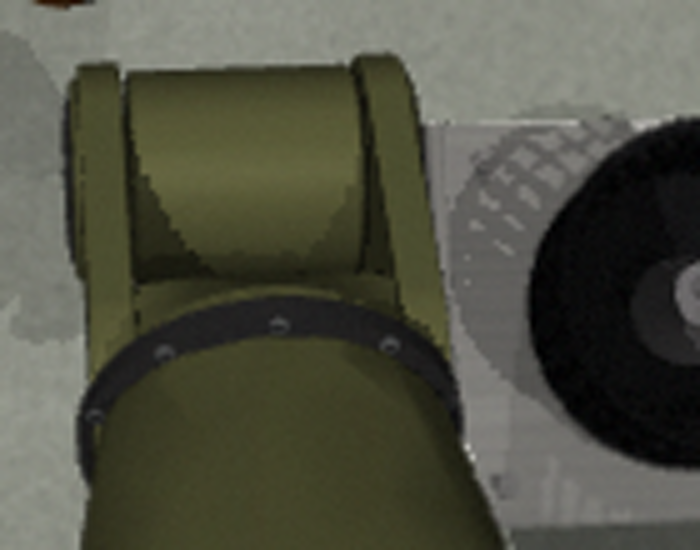

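Run:
```python
from h import *
c=np.load("s2.npz"); t=np.load("top0.npz")
cv2.imwrite("pics/s2c.png",cv2.resize(c["image"][130:225,130:265],None,fx=5,fy=5,interpolation=cv2.INTER_CUBIC))
# predicted lip ends
for z in(12,22): print(z,(proj(c,[[635.5,-49,z],[434.2,-57,z],[534.9,-53,z]])-[130,130])*5)
```

```text
12 [[390.05368416 446.95589578]
 [611.83719741 212.53767011]
 [506.69017885 323.41386109]]
22 [[387.92404409 432.14634754]
 [611.21665406 197.958626  ]
 [505.39946012 308.66624825]]
```

View pics/s2c.png

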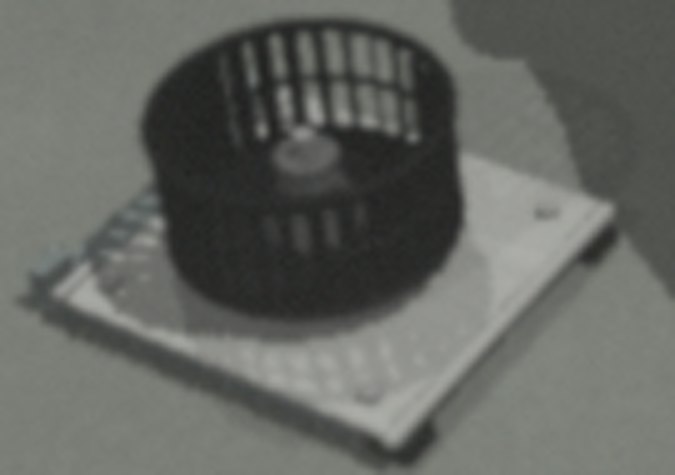

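```bash
python3 - <<'E'
from h import *
from rig import bot
a=att(-87.3)
bot.servo_line((529.4,65,45),a,speed=80)
bot.dwell(0.1)
print(bot.servo_line((529.4,65,25),a,speed=20,until_force=5))
s=bot.read_state(); print(s["ee_pos"],s["ft_force"],s["moment"],s["grip_width"],s["clock"])
bot.dwell(0.2)
s=bot.read_state(); print(s["ee_pos"],s["ft_force"],s["moment"],s["clock"])
snap(bot,"scene","s4")
E
python3 - <<'E'
from h import *
c=np.load("s4.npz")
cv2.imwrite("pics/s4c.png",cv2.resize(c["image"][110:230,170:330],None,fx=5,fy=5,interpolation=cv2.INTER_CUBIC))
E
```

```text
True
[529.30346223  65.00141602  30.4486745 ] [-1.67722707 -0.18151814  7.17788164] [-0.09029756  0.37049978 -0.0297503 ] 29.506498497044696 8.625
[529.33964666  65.00730214  30.49299127] [-2.08706853  0.08404638  6.55901983] [-0.01780813  0.23251216 -0.0056593 ] 8.825
```

View pics/s4c.png

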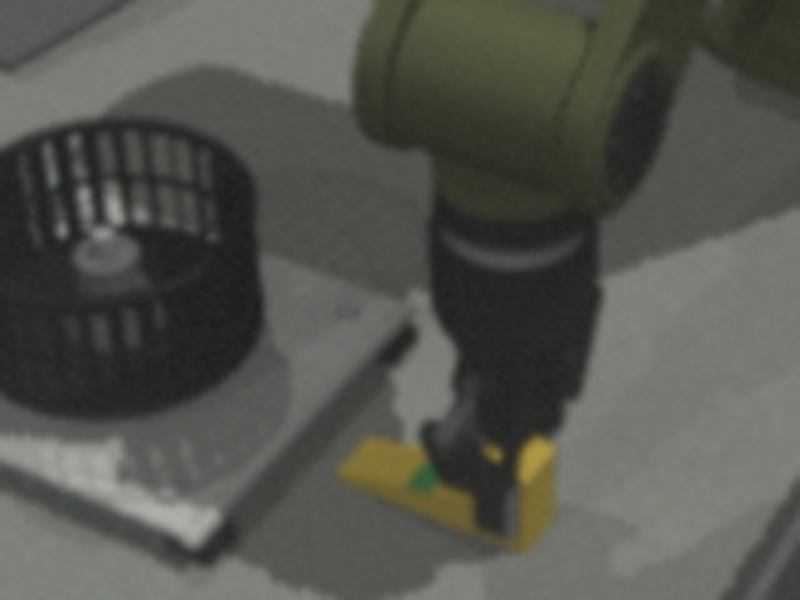

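```bash
python3 - <<'E'
from h import *
from rig import bot
a=att(-87.3)
for y,v in((15,40),(5,20),(0,20),(-6,20)):
    r=bot.servo_line((529.4+.047*(65-y),y,29.9),a,speed=v,until_force=25)
    s=bot.read_state(); print(y,r,s["ee_pos"].round(2),s["ft_force"].round(2),s["moment"].round(2),s["grip_width"].round(2),s["clock"])
    if r: break
snap(bot,"scene","s5");snap(bot,"top","t5")
E
python3 - <<'E'
from h import *
c=np.load("s5.npz")
cv2.imwrite("pics/s5c.png",cv2.resize(c["image"][110:230,150:310],None,fx=5,fy=5,interpolation=cv2.INTER_CUBIC))
E
```

```text
Traceback (most recent call last):
AttributeError: 'float' object has no attribute 'round'
Traceback (most recent call last):
FileNotFoundError: [Errno 2] No such file or directory: 's5.npz'
```

```bash
python3 - <<'E'
from h import *
from rig import bot
a=att(-87.3)
for y,v in((15,40),(5,20),(0,20),(-6,20)):
    r=bot.servo_line((529.4+.047*(65-y),y,29.9),a,speed=v,until_force=25)
    s=bot.read_state(); print(y,r,s["ee_pos"].round(2),s["ft_force"].round(2),s["moment"].round(2),s["grip_width"],s["clock"])
    if r: break
snap(bot,"scene","s5");snap(bot,"top","t5")
E
python3 - <<'E'
from h import *
c=np.load("s5.npz")
cv2.imwrite("pics/s5c.png",cv2.resize(c["image"][110:230,150:310],None,fx=5,fy=5,interpolation=cv2.INTER_CUBIC))
E
```

```text
15 False [532.37  15.17  30.48] [-0.42  1.52  7.76] [ 0.28  0.09 -0.06] 29.67287503463777 10.525
5 False [532.81   5.61  30.47] [-1.    6.74  8.42] [ 0.91  0.22 -0.1 ] 29.338439592830245 11.175
0 False [533.03   0.71  30.47] [0.18 7.08 7.21] [1.   0.21 0.02] 29.51029583671526 11.575
-6 False [533.32  -5.31  30.48] [-0.77  7.8   6.95] [0.96 0.15 0.01] 29.20691525020312 12.025
```

View pics/s5c.png

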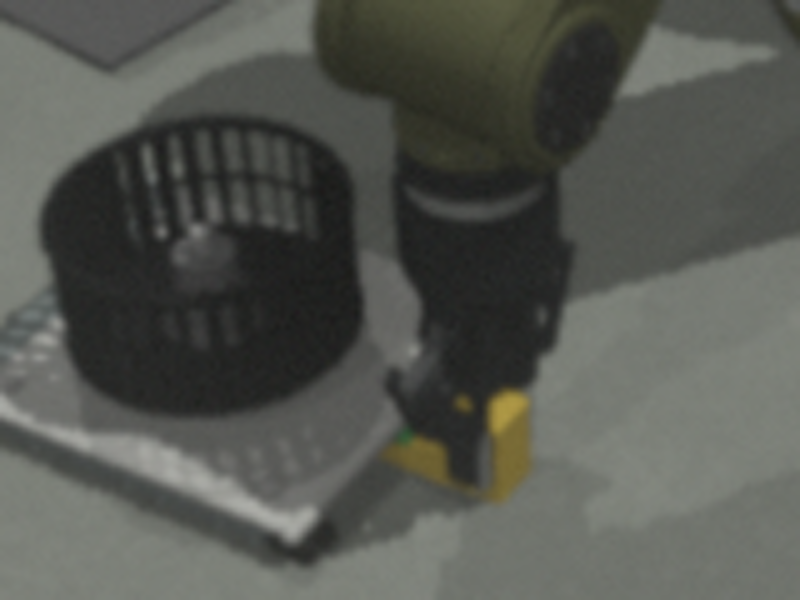

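Run:
```python
from h import *
from rig import bot
a=att(-87.3)
y=-9.5
r=bot.servo_line((529.4+.047*(65-y),y,29.9),a,speed=10,until_force=25)
bot.dwell(0.3)
s=bot.read_state(); print(y,r,s["ee_pos"].round(2),s["ft_force"].round(2),s["moment"].round(2),s["grip_width"],s["clock"])
snap(bot,"scene","s6")
snap(bot,"wrist","w6")
# lift: shift of the scene picture of plate front corner, before vs after
A=np.load("s4.npz");
for n in("s5","s6"):
    B=np.load(n+".npz")
    for nm,(r0,r1,c0,c1) in dict(corner=(198,222,190,232),side=(192,215,160,205),hinge=(175,195,140,165)).items():
        f=lambda k:cv2.cvtColor(k["image"],cv2.COLOR_BGR2GRAY)[r0:r1,c0:c1].astype(np.float32)
        print(n,nm,cv2.phaseCorrelate(f(A),f(B),cv2.createHanningWindow((c1-c0,r1-r0),cv2.CV_32F)))
p=proj(A,[[635,-53,22],[635,-53,26]]);print("px per 4mm",p[1]-p[0])
a=[np.load(k+".npz")["image"][185:225,180:250] for k in("s4","s6")]
cv2.imwrite("pics/cmp.png",cv2.resize(np.vstack(a),None,fx=7,fy=7,interpolation=cv2.INTER_CUBIC))
cv2.imwrite("pics/s6c.png",cv2.resize(np.load("s6.npz")["image"][110:230,150:310],None,fx=5,fy=5,interpolation=cv2.INTER_CUBIC))
```

```text
-9.5 False [533.45  -8.62  30.46] [0.3  9.44 7.98] [ 1.27  0.15 -0.02] 29.364269573461915 12.925
s5 corner ((-0.08611054396842377, -0.6806775700112624), 0.9361211560390613)
s5 side ((-0.3602260273389106, -0.11984252315227906), 0.5499856048160129)
s5 hinge ((0.12280918392487017, -0.3266073839403649), 1.0180406246185303)
s6 corner ((0.1355539728353925, -0.897476108311464), 1.01332220059854)
s6 side ((-0.2835219959090516, -0.31050835017157397), 0.5424937530800148)
s6 hinge ((0.033357804802026436, -0.5017140649640908), 1.0552180237770081)
px per 4mm [-0.1741983  -1.19517843]
```

View pics/cmp.png

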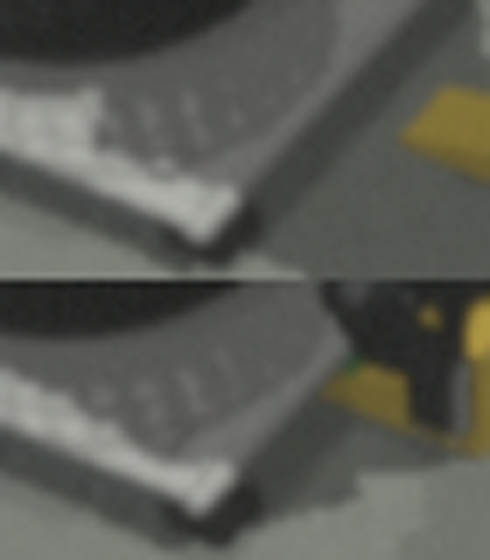

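View pics/s6c.png

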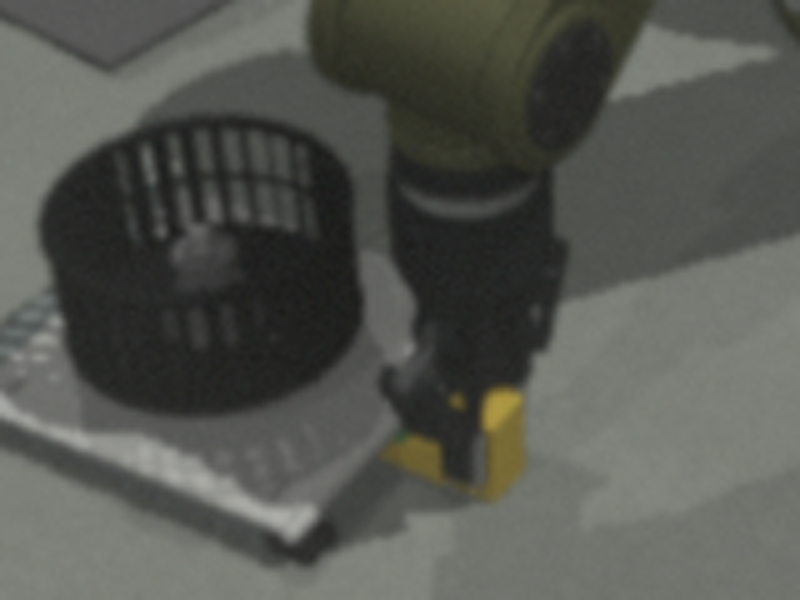

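View pics/w6.png

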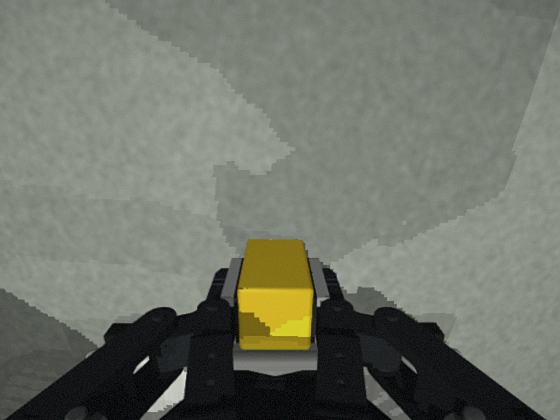

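Run:
```python
from rig import bot
s=bot.read_state(); print(s["ee_pos"],s["ft_force"],abs(s["qvel"]).max(),s["grip_width"],s["clock"])
bot.finish_job()
```

```text
[533.44942321  -8.60802462  30.46179195] [-0.23612558  9.28544657  8.29432785] 0.0015351131388354148 29.629744404505534 13.025
the job is handed in; nothing more can be done
```

I lifted the larger yellow wedge out of the crate by its block and set it flat on the bench. I then slid it straight in under the middle of the plate's free edge and handed the job in at 13.0 s, still gripping the wedge.

**Last checks:**
- **Grip:** finger opening was 29.6 mm, and the wrist picture showed the block had not slipped. The arm was still.
- **Flatness:** the gripper stayed at 30.46 mm above the bench through the whole push. It was pressing down about 8 N and pushing in about 9 N.
- **Lift:** the two estimates disagreed. The shift of the plate's corner in the scene picture gave about 3 mm. How far the wedge went in after first contact gave 3.5 to 6 mm. Both are inside the allowed 1.5 to 8 mm.
- **Green band:** its near part could just be seen at the plate's edge, which fits being close to the intended depth.
- **Not measured:** I did not measure the contact force between wedge and plate directly. I also did not re-measure the foot, jar and screwdriver at the end, though the arm never went near them. By geometry the fingers were about 30 mm short of the plate's edge.

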